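# Turn the trolley wheel until its valve stem points straight up

### The job

The wheel of the sample trolley sits on its bench stand, to have its tyre pumped up. With the fingertips, gently push one spoke and then the next, in at least two separate pushes, to turn the wheel until the valve is at the very bottom, its stem pointing straight up at the hub (as far as the leaning wheel lets it), and leave it at rest there. Do not grip the wheel, keep off the tyre and the valve stem, and leave the jar, the cup and the wrench where they are.

Things in the scene. Friction and masses are not known exactly. Their poses are not given: they have to be found in the camera images.
- stand: Fixed stand: steel base plate 240 x 240 x 12 mm, grey post behind the wheel (from 45 mm behind its middle plane). Origin on the bench straight below the wheel's centre; x from the robot's side towards the post, y left as seen from the robot, z up. The wheel's open face looks to -x, leaning back 45 degrees: in this frame its outward normal is (-0.707, 0, 0.707) and in-plane up is (0.707, 0, 0.707).
- axle (a point): Centre of the wheel: on the axle, in the middle plane, 165 mm above the bench. White hub 52 mm in diameter, 44 mm long (22 mm either side of the middle plane); a 20 mm axle end stands out 8 mm farther in front. The wheel turns both ways without stops, with light steady friction (0.15 N m: 2 to 3 N at mid-spoke), and stays where it is left.
- wheel (a joint): Wheel angle, rad, not wrapped: 0 or a whole turn = valve at the bottom; grows anticlockwise as seen from the robot (1.57: valve at the right, stand's -y). Starts between 1.75 and 4.53. Five white spokes, 14 mm wide, 22 mm deep (11 mm either side of the middle plane), hub to rim (inner radius 100 mm, 36 mm deep), at 36, 108, 180, 252, 324 degrees from the valve, which is half-way between two.
- tyre: Grey tyre of the wheel, 300 mm outside diameter, 44 mm thick (22 mm either side of the middle plane, from 106 to 150 mm out from the axle). Origin at the centre of the wheel; turns with it. Not to be pushed.
- valve: Valve stem: brass, 10 mm in diameter, on a black foot 16 mm in diameter and 13 mm long, standing 24 mm inwards from the rim in the wheel's middle plane, from 100 to 76 mm out from the axle. This body's origin is at the centre of the wheel, not on the stem; it turns with the wheel. Not to be pushed.
- valve_foot (a point): Point where the valve stem leaves the rim, 100 mm out from the axle, in the middle plane.
- valve_tip (a point): Free inner end of the valve stem, 76 mm out from the axle, in the middle plane.
- jar: Closed white jar, 72 mm in diameter, 95 mm tall, loose on the bench beside the wheel. Origin at the centre of its underside. Leave alone.
- cup: Clear open sample cup, 64 mm across, 60 mm tall, loose on the bench. Origin at the centre of its underside. Leave alone.
- wrench: Steel wrench lying on the bench, about 180 mm long, loose. Origin at the centre of its underside, x along it. Leave alone.

How it is judged:
On the way:
1. after a first push on a spoke has turned the wheel part of the way, the fingers come off it before the valve is at the bottom (so that the next spoke can be pushed) (distance of valve_foot from where it was at the start of the episode above 0.03 m and contact force between the fingers and stand below 0.05 N and (y of valve_foot in the frame of stand above 0.013 m or y of valve_foot in the frame of stand below -0.013 m or z of valve_foot in the frame of stand above 0.165 m)), for 0.2 s.
At the end, for the whole second after the job is handed in: The valve is at the bottom of the wheel: its foot is below the axle and within 9.5 mm (about 5.5 degrees of turn) sideways of straight below it, and the wheel is at rest (y of valve_foot in the frame of stand between -0.0095 and 0.0095 m and z of valve_foot in the frame of stand below 0.12 m and velocity of joint wheel between -0.05 and 0.05 rad/s); the robot touches nothing.
It fails at once if the valve stem is pushed on (over 3 N by any part of the robot) (contact force between any of the fingers, the arm and valve above 3 N).
It fails at once if the tyre is pushed or dragged by the robot (over 6 N) (contact force between any of the fingers, the arm and tyre above 6 N).
It fails at once if the wheel or stand is gripped or forced (over 30 N) (contact force between any of the fingers, the arm and stand above 30 N).
It fails at once if the jar, the cup or the wrench is shifted or lifted (more than 15 mm) (distance of any of jar, cup, wrench from where it was at the start of the episode above 0.015 m).
It also fails if it takes over 45 s, if anything falls off the work surface, if the arm or the gripper's body presses on something with over 40 N, if the wrist force passes 120 N, or if a joint passes its speed limit or range.

### The arm

A 6-joint arm with a two-finger parallel gripper is mounted at the origin on the work surface. World frame = base frame: x ahead of the robot, y to its left, z up, the work surface at z = 0. Lengths are in m, angles in rad, forces in N, time in s.
With the tool pointing down it reaches from about 0.425 to 0.95 m from the base axis. Payload 3.5 kg.
Tool frame: the origin (TCP) lies midway between the tips of the shut fingers; the grasp point (between the pads) lies 19 mm behind it (ctrl.pinch_z is the distance from the TCP to the grasp point, in m); z points along the fingers, y is the line along which they close (so a half turn about z gives the same grasp; the last joint's range is limited). The gripper opens to 85 mm and grips with 20 to 120 N. Pads are 22 mm wide; open, the fingers measure 114 mm over their backs; the gripper's body (76 mm by 85 mm) begins 54 mm behind the grasp point. The pads swing forward as they close: fully open they stand 13 mm farther back than shut.
Start: joints at [0.952, 0.286, 1.577, -0, 1.279, -0.15], TCP at [0.305, 0.602, 0.204] pointing down, gripper open.
Joint ranges: [-2.77, 2.77], [-0.9, 2.22], [0.21, 2.48], [-1.53, 4.67], [0.24, 2.81], [-2.84, 2.84]. Speed limits (rad/s): [2.79, 2.79, 3.14, 3.14, 3.14, 3.14].

### API

Orientations are given as a unit quaternion [x, y, z, w].
In Python, from plant import get_state, viewer, sign_off, ctrl gives the robot as it stands. The module is installed in compiled form; this text tells all that it offers.
- The arm moves only by the shell command python3 -m handwheel 'ROWS' [FORCE]. ROWS is JSON, a list that holds one entry, the list of rows, each a list of 5 numbers: the finger opening in m, from 0 to 0.0854, then the shift along the tool's x, y, z in m, then the turn about the tool's z in degrees. In form: [[[claw, x, y, z, spin], ...]]. A call has 1 to 12 rows; each row shifts and turns the commanded pose from where the row before left it, along the tool's axes as they then stand; what a row does not reach is not made up. A row lasts 1/12 s, in which the tool goes at most 41.7 mm and 7.16 degrees, less where a joint would pass 70% of its speed; a pose out of reach is approached as far as the arm can. A call is refused whole if a number of a shift passes 0.0417 or a number of a turn 7.16, either way. A call with a gripper value outside its range is refused whole. The fingers move at their own pace and stop on an object; FORCE is the grip in N (left out, the last holds). Time passes only in rows, so rows that do not move let the fingers close. It gives the time, the measured TCP pose, the force, the opening and the grip force at its end, in the units of the state.
- get_state(): the state, without advancing time (a new reading comes with each control period).
- viewer.read_camera(name): name is "side" or "top"; returns the picture (420x560x3 uint8, blue, green, red); there is no depth.
- viewer.camera_params(name): a dict with "fov_y" (degrees; the focal length in pixels is half the picture's height over the tangent of half this angle, whatever the lens; pixels are square), "cx", "cy" (the principal point, pixels), "k1" (the pictures are not rectified: a ray, as slopes to the right and down, at radius r is drawn at 1 + k1 r^2 times it, then the intrinsics apply), "xyz" and "attitude" of the camera in the world. Camera axes: x right, y up, looking along -z (the intrinsics and any distortion apply to the point x, -y, -z); pixel columns grow to the right and rows downward; lengths in m; the calibration is good to about 2 mm. A picture is of the moment at which its call begins. camera_params takes no time and is no camera call.
- sign_off(): hands the job in; it is judged then, once.
Trained networks look in the newest picture that a camera, given by its name, has taken for a name from the list of things; names that differ only in an ending like _2 or _b are one class to them, and where a whole thing is asked for, a point or a joint stands for the part that bears it (a point fixed in the world has none). Each returns a list of dicts, best first, with "confidence" (0 to 1); they miss things now and then, are a little off and sometimes report something else, mostly with a low value. They report only what shows in the picture. A call takes as long as a camera call.
- viewer.look_for(camera, name): "extent" ([left, top, width, height] as shares, 0 to 1, of the picture: columns of its width, rows of its height, round what is visible of it).
- viewer.outline_of(camera, name): "mask" (420x560 bool, what is visible of it) and "extent" ([left, top, width, height] as shares, 0 to 1, of the picture: columns of its width, rows of its height, round what is visible of it).
- viewer.pinpoint(camera, name): "xy" ([column, row] as shares, 0 to 1, of the picture: columns of its width, rows of its height: a listed point, or the origin of a listed thing).
The state is a dict: "time": time; "qpos": joint angles; "dq": joint speeds; "joint_efforts": joint torques, N m; "eef_pos": TCP position; "tcp_rot": TCP orientation; "contact_force": force on the tool from outside, world axes, zero at the start; "wrist_torque": the same for the moment, N m; "opening": opening from 0.0 (shut) to 1.0 (fully open); "finger_force": force on a finger pad.
Only numpy, scipy, OpenCV 4.12 (cv2) and the standard library are available. Lean on these libraries where they do the work, as an engineer would, in place of code of your own. Each camera call takes 0.05 s, during which the arm holds its last target. There are 200 camera calls.

## Working session

There is one attempt and no reset: what is moved stays moved. The work goes in short steps, Python scripts to look and compute and a shell command to move; the robot and the scene stay as the last step left them, time stands still between calls to the robot, and variables do not carry over. Pictures are saved under pics/ and viewed, at most 10 in all, crops included, and the job is handed in when it is done.

```bash
mkdir -p pics
cat > h.py <<'E'
import numpy as np, cv2
from scipy.spatial.transform import Rotation as R
from plant import get_state, viewer, sign_off, ctrl
def cam(n):
    p=viewer.camera_params(n); f=210/np.tan(np.radians(p["fov_y"])/2)
    return p,f,R.from_quat(p["attitude"]).as_matrix(),np.array(p["xyz"])
def proj(n,X):
    p,f,M,c=cam(n); d=(np.atleast_2d(X)-c)@M
    s=np.c_[d[:,0]/-d[:,2],-d[:,1]/-d[:,2]]; s=s*(1+p["k1"]*(s**2).sum(1,keepdims=True))
    return s*f+[p["cx"],p["cy"]]
def ray(n,xy):
    p,f,M,c=cam(n); s0=(np.array(xy)*[560,420]-[p["cx"],p["cy"]])/f; s=s0.copy()
    for _ in range(20): s=s0/(1+p["k1"]*(s@s))
    d=M@np.array([s[0],-s[1],-1]); return c,d/np.linalg.norm(d)
def tri(obs):
    A=0;b=0
    for n,xy in obs:
        c,d=ray(n,xy);P=np.eye(3)-np.outer(d,d);A=A+P;b=b+P@c
    return np.linalg.solve(A,b)
E
python3 - <<'E'
from h import *
im={n:viewer.read_camera(n) for n in("side","top")}
for n in im:
    print(n,viewer.camera_params(n)); cv2.imwrite(f"pics/{n}0.png",im[n])
    for k in("axle","stand","valve_foot","valve_tip","jar","cup","wrench"):
        print(n,k,[(np.round(d["xy"],4).tolist(),round(d["confidence"],2)) for d in viewer.pinpoint(n,k)[:2]])
s=get_state();print(s)
E
```

```text
side {'fov_y': 47.36540258476172, 'cx': 278.4511362488652, 'cy': 210.37050700239516, 'k1': -0.05111192617220682, 'xyz': array([0.54842878, 0.7721517 , 0.97607112]), 'attitude': array([-7.29988679e-05,  3.50869212e-01,  9.36415556e-01,  4.08619466e-03])}
side axle [([0.4796, 0.5279], 0.63)]
side stand [([0.4839, 0.6245], 0.69)]
side valve_foot [([0.4211, 0.4338], 0.57)]
side valve_tip [([0.4395, 0.4669], 0.59)]
side jar [([0.4382, 0.829], 0.62)]
side cup [([0.5534, 0.4698], 0.78)]
side wrench []
top {'fov_y': 46.66943476887247, 'cx': 282.3522778547568, 'cy': 211.59646208945477, 'k1': -0.15780785586299464, 'xyz': array([ 0.5013252 , -0.00488246,  1.2036432 ]), 'attitude': array([ 0.02338282, -0.00679489, -0.704386  ,  0.70939935])}
top axle [([0.4461, 0.4633], 0.9), ([0.4707, 0.3936], 0.31)]
top stand [([0.4536, 0.4802], 0.72)]
top valve_foot []
top valve_tip [([0.4645, 0.4195], 0.44)]
top jar [([0.2961, 0.4486], 0.82)]
top cup [([0.6062, 0.5933], 0.85)]
top wrench [([0.6391, 0.485], 0.86)]
{'time': 0.8, 'qpos': array([ 9.52009582e-01,  2.86254104e-01,  1.57667276e+00,  4.93612060e-05,
        1.27859847e+00, -1.50041031e-01]), 'dq': array([-0.00050902, -0.00133822,  0.00029887, -0.00148524, -0.00042005,
       -0.0003931 ]), 'joint_efforts': array([ 5.46563551e-04, -4.05921721e+01, -2.92918879e+01, -9.55959263e-05,
        5.34882420e-04,  2.77646237e-06]), 'eef_pos': array([0.304931  , 0.60220028, 0.20357027]), 'tcp_rot': array([ 2.32239948e-01,  9.72658524e-01,  4.00644646e-05, -9.28773124e-06]), 'contact_force': array([-0.68346459,  0.61168915, -0.49712279]), 'wrist_torque': array([-0.0765879 , -0.02817445,  0.02032776]), 'finger_force': 0.0, 'opening': 0.9990336134214962}
```

View pics/side0.png

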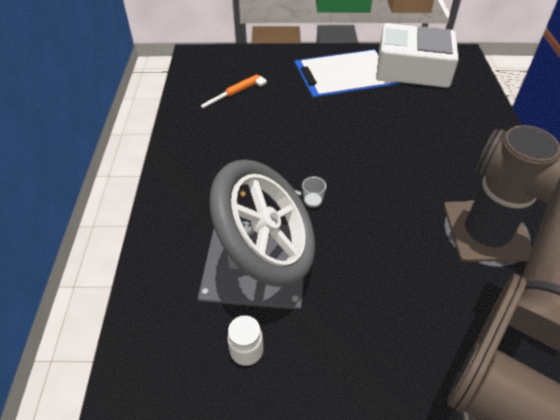

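View pics/top0.png

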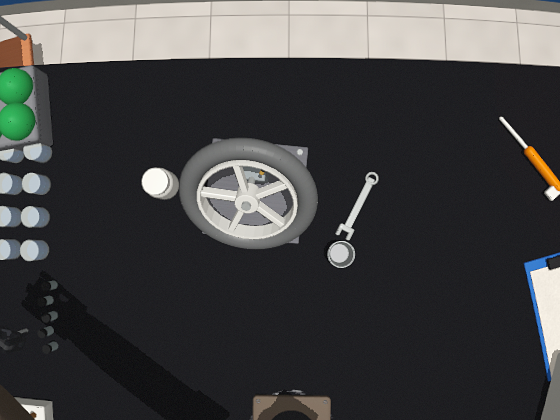

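The side view shows the wheel hub near (268,218), with the valve up and to the left at about (241,193). The top view shows the hub at (246,203), the valve near (262,174), the jar at left (158,182), and the cup and wrench at right. Next I'll fit the stand pose and wheel angle.

```bash
cat >> h.py <<'E'
def frame(p):
    x,y,yaw=p[:3]; Rz=R.from_euler('z',yaw).as_matrix(); return Rz,np.array([x,y,0])
def wpt(p,r,deg_from_valve,n=0.,a=None):
    # point in wheel: angle from bottom, anticlockwise seen from robot (->-y at 90deg)
    a=(p[3] if a is None else a)+np.radians(deg_from_valve)
    Rz,o=frame(p); up=np.array([.7071,0,.7071]);nn=np.array([-.7071,0,.7071]);rt=np.array([0,-1,0.])
    return o+Rz@(np.array([0,0,.165])+r*(-np.cos(a)*up+np.sin(a)*rt)+n*nn)
def pl(p,a,b):
    Rz,o=frame(p); return o+Rz@np.array([a*.12,b*.12,.012])
E
cat > fit.py <<'E'
from h import *
from scipy.optimize import least_squares
obs=[("side",(.4796*560,.5279*420),lambda p:wpt(p,0,0)),("top",(.4461*560,.4633*420),lambda p:wpt(p,0,0)),
("side",(.4211*560,.4338*420),lambda p:wpt(p,.1,0)),("side",(.4395*560,.4669*420),lambda p:wpt(p,.076,0)),("top",(.4645*560,.4195*420),lambda p:wpt(p,.076,0)),
("side",(199,300),lambda p:pl(p,1,1)),("side",(302,305),lambda p:pl(p,-1,1)),("top",(307,147),lambda p:pl(p,1,-1)),("top",(298,243),lambda p:pl(p,-1,-1)),("top",(213,140),lambda p:pl(p,1,1))]
f=lambda p:np.concatenate([proj(n,g(p))[0]-uv for n,uv,g in obs])
best=min((least_squares(f,[.55,.07,0,a],loss='soft_l1') for a in(2,3,4)),key=lambda r:r.cost)
p=best.x;print(np.round(p,4),best.cost);print(np.round(f(p).reshape(-1,2),1).tolist());np.save("p.npy",p)
out=[]
for n in("side","top"):
    im=cv2.imread(f"pics/{n}0.png"); 
    def dot(X,c): cv2.circle(im,tuple(int(round(v)) for v in proj(n,X)[0]),1,c,-1)
    for t in range(0,360,6):dot(wpt(p,.1,t,.018),(0,0,255));dot(wpt(p,.128,t,.022),(0,255,0))
    for s in(36,108,180,252,324):
        for r in np.linspace(.03,.1,12):dot(wpt(p,r,s,.011),(255,0,0))
    for r in np.linspace(.076,.1,5):dot(wpt(p,r,0),(0,255,255))
    for e in np.linspace(-1,1,20):
        for c in((1,e),(-1,e),(e,1),(e,-1)):dot(pl(p,*c),(255,0,255))
    c=im[120:320,150:350]; out.append(cv2.resize(c,(400,400),interpolation=cv2.INTER_CUBIC))
cv2.imwrite("pics/ov.png",np.hstack(out))
E
python3 fit.py
```

```text
Traceback (most recent call last):
  File "fit.py", line 7, in <module>
    best=min((least_squares(f,[.55,.07,0,a],loss='soft_l1') for a in(2,3,4)),key=lambda r:r.cost)
  File "fit.py", line 7, in <genexpr>
    best=min((least_squares(f,[.55,.07,0,a],loss='soft_l1') for a in(2,3,4)),key=lambda r:r.cost)
              ~~~~~~~~~~~~~^^^^^^^^^^^^^^^^^^^^^^^^^^^^^^^^
  File "fit.py", line 6, in <lambda>
    f=lambda p:np.concatenate([proj(n,g(p))[0]-uv for n,uv,g in obs])
                               ~~~~^^^^^^^^
  File "h.py", line 8, in proj
    p,f,M,c=cam(n); d=(np.atleast_2d(X)-c)@M
            ~~~^^^
  File "h.py", line 5, in cam
    p=viewer.camera_params(n); f=210/np.tan(np.radians(p["fov_y"])/2)
ValueError: time passes only in moves, steps and waits
```

```bash
sed -i 's/^def cam(n):/import functools\n@functools.cache\ndef cam(n):/' h.py; python3 fit.py
```

```text
[ 0.5983  0.0944 -0.0876  2.3078] 59.07220795462247
[[-13.9, -1.2], [-2.1, -7.7], [0.6, -1.8], [-5.4, -6.2], [14.7, -5.7], [0.8, -0.2], [1.9, 2.2], [-0.3, 2.0], [-0.4, 3.0], [-2.4, 0.5]]
```

View pics/ov.png

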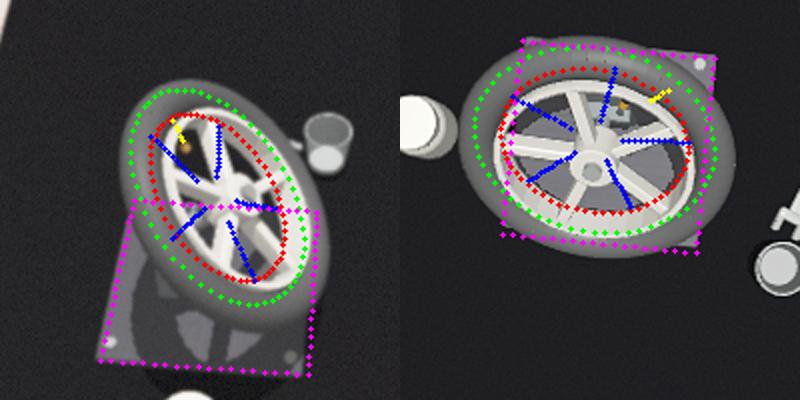

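```bash
sed -i 's/np.array(\[a\*.12,b\*.12,.012\])/np.array([a*.12+p[4],b*.12,.012])/' h.py; sed -i 's/\[.55,.07,0,a\]/[.55,.07,0,a,.05]/' fit.py; python3 fit.py
```

```text
[ 0.5692  0.0942 -0.0765  2.7847  0.0333] 16.38442972807867
[[-0.8, -1.3], [-2.1, 5.8], [2.2, 4.5], [-0.9, -1.1], [0.3, -0.9], [-0.4, -0.6], [0.7, 0.6], [0.3, -0.3], [1.3, 0.8], [-1.8, -0.7]]
```

View pics/ov.png

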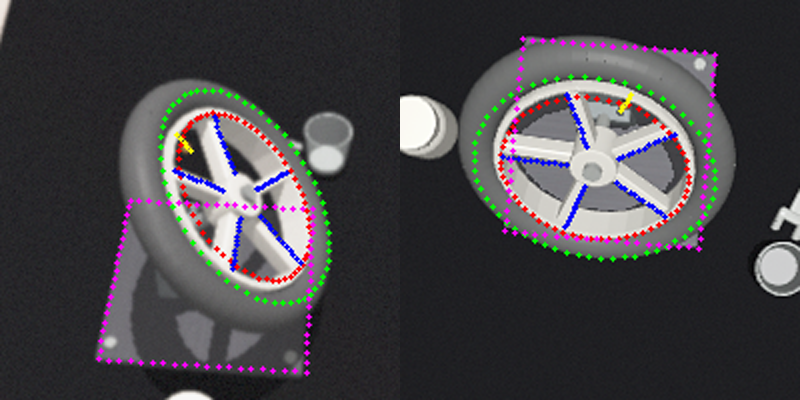

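```bash
cat > fit2.py <<'E'
from h import *
import sys
from scipy.optimize import least_squares
tag=sys.argv[1]; p0=np.load("p.npy")
H={}
for n in("side","top"):
    im=cv2.imread(f"pics/{n}{tag}.png"); g=cv2.cvtColor(im,cv2.COLOR_BGR2GRAY)
    m=(g>150).astype(np.uint8); k,L,st,ce=cv2.connectedComponentsWithStats(m)
    u=proj(n,wpt(p0,.1,0))[0]; c0=proj(n,wpt(p0,0,0))[0]
    w=np.zeros_like(m); cv2.circle(w,tuple(int(v) for v in c0),75,1,-1)
    i=max(range(1,k),key=lambda i:(w[L==i]).sum())
    c=max(cv2.findContours((L==i).astype(np.uint8),cv2.RETR_EXTERNAL,cv2.CHAIN_APPROX_NONE)[0],key=len)
    H[n]=cv2.convexHull(c)[:,0,:].astype(float)
def res(q):
    p=[q[0],q[1],q[2],0,0]; r=[]
    Rz,o=frame(p); nn=Rz@np.array([-.7071,0,.7071]); C=wpt(p,0,0,.018)
    for n in H:
        for xy in H[n]:
            c,d=ray(n,xy/[560,420]); X=c+d*(nn@(C-c))/(nn@d); r.append(1000*(np.linalg.norm(X-C)-.106))
    return np.array(r)
s=least_squares(res,p0[:3],loss='soft_l1'); print(np.round(s.x,4),p0[:3],"rms mm",np.sqrt((res(s.x)**2).mean()),len(s.fun))
np.save("q.npy",s.x)
E
python3 fit2.py 0
python3 - <<'E'
from h import *
q=np.load("q.npy");p=np.r_[q,2.7847,.0333]
for n,xy in(("side",(.4211,.4338)),("side",(.4395,.4669)),("top",(.4645,.4195))):
    Rz,o=frame(p); nn=Rz@np.array([-.7071,0,.7071]);C=wpt(p,0,0)
    c,d=ray(n,xy);X=c+d*(nn@(C-c))/(nn@d); v=Rz.T@(X-C); print(n,np.linalg.norm(v),np.degrees(np.arctan2(-v[1],-(v[0]+v[2])*.7071))%360)
print(viewer.camera_params("top")["fov_y"]); s=get_state(); print(s["time"])
E
```

```text
[ 0.5754  0.0954 -0.1653] [ 0.56917282  0.09420041 -0.07653013] rms mm 4.435132847096925 79
side 0.10662381518746746 157.63794297552042
side 0.06897881193108124 158.05779067664304
top 0.0681130090361211 159.85333914530182
46.66943476887247
0.8
```

The wheel centre is at about (0.574, 0.095, 0.165), with stand yaw about -0.08 and the valve at about 158.5°. I plan two clockwise pushes that stay out of the valve's gap: first the spoke at 50°, then the one 36° past the valve. First I'll align the tool and go over.

```bash
cat >> h.py <<'E'
P=[.574,.095,-.08,2.766,.0333]
def target(ang,r,n,lift=0): return wpt(P,r,0,n,a=np.radians(ang))+[0,0,lift]
def delta(X,Y=None):
    s=get_state();M=R.from_quat(s["tcp_rot"]).as_matrix()
    return np.round(1000*M.T@(X-(s["eef_pos"] if Y is None else Y)),1)
E
python3 -m handwheel '[[[0,0,0,-0.04,-5.6],[0,0,0,-0.04,-5.6],[0,0,0,-0.04,-5.6],[0,0,0,-0.03,-5.5],[0,0,0,0,0],[0,0,0,0,0]]]' 20
python3 - <<'E'
from h import *
t=target(80,.073,.005,.12);print(t,"hover",delta(t)); print(R.from_quat(get_state()["tcp_rot"]).as_matrix().round(3))
prev=target(80,.073,.005)
for a in range(70,-41,-10):
    t=target(a,.073,.005);print(a,delta(t,prev));prev=t
E
```

```text
time: 1.3
eef_pos: [0.3055, 0.603, 0.3575]
tcp_rot: [0.04, 0.999, 0.003, 0.002]
contact_force: [0.3, -0.2, -0.8]
opening: 0.141
finger_force: 0.0
[0.55579591 0.02433781 0.27957208] hover [-295.5 -557.3   75.7]
[[-0.997  0.08   0.004]
 [ 0.08   0.997  0.006]
 [-0.003  0.006 -1.   ]]
70 [8.7 3.2 8.7]
60 [8.2 5.3 8.2]
50 [7.4 7.3 7.4]
40 [6.4 9.  6.4]
30 [ 5.2 10.4  5.2]
20 [ 3.8 11.5  3.9]
10 [ 2.3 12.3  2.4]
0 [ 0.8 12.7  0.9]
-10 [-0.8 12.7 -0.7]
-20 [-2.3 12.3 -2.2]
-30 [-3.8 11.6 -3.7]
-40 [-5.2 10.5 -5.1]
```

```bash
python3 -m handwheel '[[[0,-0.018,-0.034,0,0],[0,-0.018,-0.034,0,0],[0,-0.018,-0.034,0,0],[0,-0.018,-0.034,0,0],[0,-0.018,-0.034,0,0],[0,-0.018,-0.034,0,0],[0,-0.018,-0.034,0,0],[0,-0.018,-0.034,0,0],[0,-0.018,-0.034,0,0],[0,-0.018,-0.034,0,0],[0,-0.018,-0.034,0,0],[0,-0.018,-0.034,0,0]]]' >/dev/null
python3 -m handwheel '[[[0,-0.02,-0.037,0,0],[0,-0.02,-0.037,0,0],[0,-0.02,-0.037,0.02,0],[0,-0.0195,-0.0383,0.02,0],[0,0,0,0.02,0],[0,0,0,0.015,0],[0,0,0,0,0],[0,0,0,0,0]]]'
python3 - <<'E'
from h import *
print(delta(target(80,.073,.005,.12)),delta(target(80,.073,.005)))
o=[]
for n in("side","top"):
    im=viewer.read_camera(n);cv2.imwrite(f"pics/{n}1.png",im)
    for a in range(0,360,10):
        u=proj(n,wpt(P,.106,a,.018))[0];cv2.circle(im,(int(u[0]),int(u[1])),1,(0,0,255),-1)
    for X in(target(80,.073,.005),get_state()["eef_pos"]):
        u=proj(n,X)[0];cv2.circle(im,(int(u[0]),int(u[1])),2,(0,255,0),-1)
    o.append(cv2.resize(im[120:320,150:350],(400,400)))
cv2.imwrite("pics/b1.png",np.hstack(o))
E
```

```text
time: 2.97
eef_pos: [0.5499, 0.0327, 0.2804]
tcp_rot: [0.04, 0.999, 0.0, -0.003]
contact_force: [-0.2, 0.2, 0.5]
opening: 0.002
finger_force: 0.0
[-6.6 -7.9  0.8] [ -7.2  -7.9 120.8]
```

View pics/b1.png

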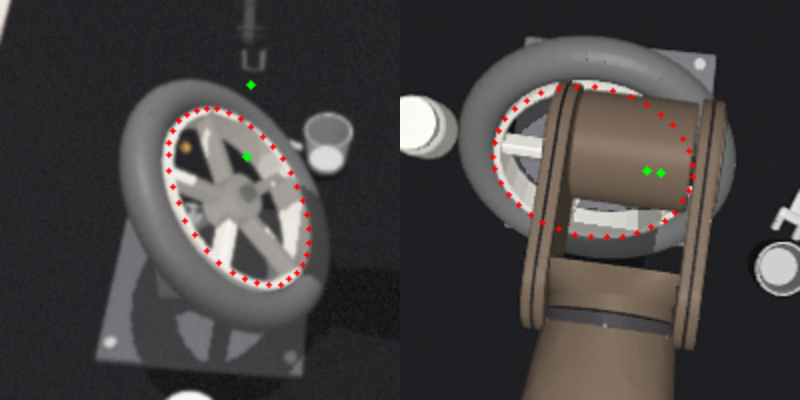

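The overlay matches the rim in both views, and the target point falls in the open gap right of the hub. Descending.

```bash
python3 -m handwheel '[[[0,-0.007,-0.008,0.02,0],[0,0,0,0.02,0],[0,0,0,0.02,0],[0,0,0,0.02,0],[0,0,0,0.01,0],[0,0,0,0.01,0],[0,0,0,0,0],[0,0,0,0,0]]]'
python3 - <<'E'
from h import *
print(delta(target(80,.073,.005)))
E
```

```text
time: 3.73
eef_pos: [0.5579, 0.0244, 0.1838]
tcp_rot: [0.04, 0.999, -0.0, 0.0]
contact_force: [0.2, -0.5, 0.1]
opening: -0.001
finger_force: 0.0
[ 2.1 -0.2 24.3]
```

```bash
python3 -m handwheel '[[[0,0.002,0,0.012,0],[0,0,0,0.012,0],[0,0,0,0,0]]]'
python3 -m handwheel '[[[0,0.0044,0.0016,0.0044,0],[0,0.0044,0.0016,0.0044,0],[0,0.0041,0.0027,0.0041,0],[0,0.0041,0.0027,0.0041,0],[0,0.0037,0.0037,0.0037,0],[0,0.0037,0.0037,0.0037,0],[0,0,0,0,0]]]'
python3 - <<'E'
from h import *
print(delta(target(50,.073,.005)))
im=viewer.read_camera("side");print([(np.array(d["xy"])*[560,420],d["confidence"]) for d in viewer.pinpoint("side","valve_tip")])
cv2.imwrite("pics/s2.png",cv2.resize(im[100:300,130:370],(720,600)))
E
```

```text
time: 3.98
eef_pos: [0.5538, 0.0246, 0.1563]
tcp_rot: [0.04, 0.999, 0.0, -0.002]
contact_force: [-0.7, 0.2, -1.0]
opening: -0.003
finger_force: 0.0
time: 4.57
eef_pos: [0.5311, 0.0432, 0.1336]
tcp_rot: [0.039, 0.999, 0.0, -0.001]
contact_force: [0.2, -0.7, 0.2]
opening: 0.002
finger_force: 0.0
[-1.9 -0.8 -1.8]
[(array([243.992, 196.602]), 0.61), (array([238.504, 186.018]), 0.27)]
```

View pics/s2.png

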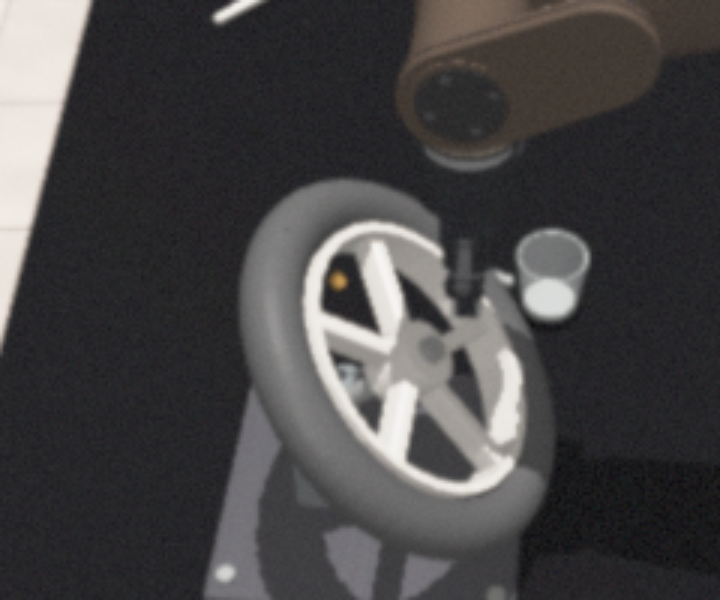

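The finger is visible at about (465,300) in the crop, next to the right-hand spoke, and the valve hasn't moved. I'll check the geometry by projecting the TCP and spoke edges.

Run:
```python
from h import *
e=get_state()["eef_pos"]
print("tcp",(proj("side",e)[0]-[130,100])*3, "20mm up",(proj("side",e+[0,0,.02])[0]-[130,100])*3)
im=cv2.imread("pics/s2.png")
def dot(X,c,r=2):
    u=(proj("side",X)[0]-[130,100])*3;cv2.circle(im,(int(u[0]),int(u[1])),r,c,-1)
for s in(36,108,180,252,324):
    for r in np.linspace(.03,.1,15):dot(wpt(P,r,s,.011),(255,0,0))
for dx in(-.011,.011):
    for z in np.linspace(0,.05,10): dot(e+[dx,0,z],(0,255,0))
dot(e,(0,0,255),4)
cv2.imwrite("pics/s2o.png",im[150:550,200:620])
```

```text
tcp [462.26864814 334.7938515 ] 20mm up [462.42212789 317.66315577]
```

View pics/s2o.png

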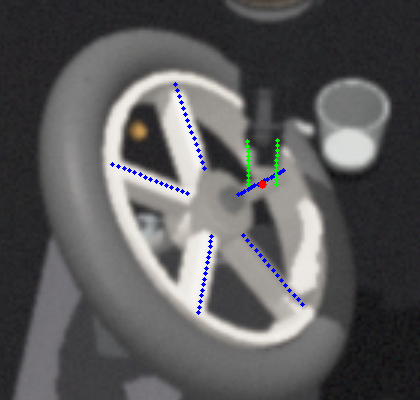

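The finger is just on the far side of the spoke, which hides its tip. Continuing the arc.

```bash
python3 -m handwheel '[[[0,0.0021,0.0034,0.0021,0],[0,0.0032,0.0045,0.0032,0],[0,0.0032,0.0045,0.0032,0],[0,0.0026,0.0052,0.0026,0],[0,0.0026,0.0052,0.0026,0],[0,0,0,0,0]]]'
python3 - <<'E'
from h import *
print(delta(target(30,.073,.005)))
im=viewer.read_camera("side");print([(np.array(d["xy"])*[560,420],d["confidence"]) for d in viewer.pinpoint("side","valve_tip")])
cv2.imwrite("pics/s3.png",cv2.resize(im[100:300,130:370],(720,600)))
E
```

```text
time: 5.17
eef_pos: [0.5194, 0.0672, 0.1199]
tcp_rot: [0.039, 0.999, 0.0, -0.001]
contact_force: [0.5, 0.4, 0.8]
opening: 0.001
finger_force: 0.0
[-3.9 -4.4 -3.9]
[(array([244.888, 194.88 ]), 0.57)]
```

View pics/s3.png

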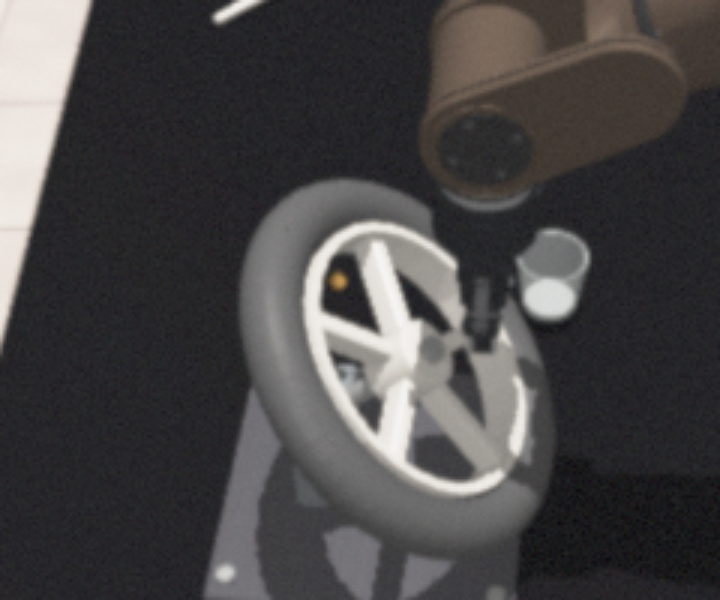

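Run:
```python
from h import *
e=get_state()["eef_pos"]
for d in([0,0,0],[0,0,.01],[0,0,.02],[.011,0,0],[-.011,0,0],[0,.01,0],[0,.01,.01]): print(d,((proj("side",e+d)[0]-[130,100])*3).round())
print(ctrl.pinch_z)
im=cv2.imread("pics/s3.png");im=im[230:430,380:580]
for s in(36,108,180,252,324):
    for r in(.04,.07,.09):
        u=(proj("side",wpt(P,r,s,.011))[0]-[130,100])*3-[380,230]
        if 0<min(u) and max(u)<200: cv2.circle(im,(int(u[0]),int(u[1])),1,(255,0,0),-1)
u=(proj("side",e)[0]-[130,100])*3-[380,230];cv2.circle(im,(int(u[0]),int(u[1])),1,(0,0,255),-1)
im=cv2.convertScaleAbs(im,alpha=1.4,beta=30)
cv2.imwrite("pics/s3o.png",cv2.resize(im,(600,600)))
```

```text
[0, 0, 0] [478. 370.]
[0, 0, 0.01] [478. 362.]
[0, 0, 0.02] [478. 353.]
[0.011, 0, 0] [464. 370.]
[-0.011, 0, 0] [492. 370.]
[0, 0.01, 0] [478. 380.]
[0, 0.01, 0.01] [479. 372.]
0.0187
```

View pics/s3o.png

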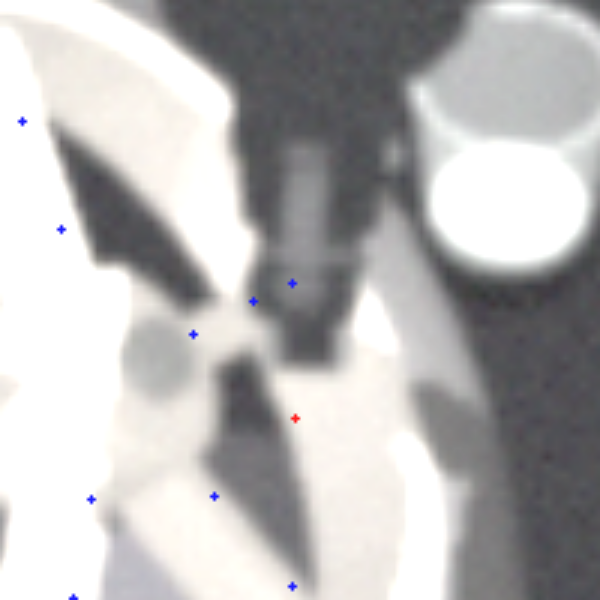

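In the s3 crop the fingertip ends near (483,350), but the reported TCP projects to (478,370). The tip therefore sits about 18 mm higher than assumed, and it passed over the front of the spoke. I'll lift, go back to the right and insert deeper in small, force-checked steps.

```bash
python3 -m handwheel '[[[0,0,0,-0.02,0],[0,0,0,-0.02,0],[0,-0.011,-0.012,-0.005,0],[0,-0.011,-0.012,-0.005,0],[0,0,-0.01,0,0],[0,0,0,0,0],[0,0,0,0,0]]]'
python3 - <<'E'
from h import *
print(delta(target(72,.068,.005)))
E
```

```text
time: 5.85
eef_pos: [0.5391, 0.0294, 0.1695]
tcp_rot: [0.041, 0.999, 0.0, -0.001]
contact_force: [0.4, -0.2, 0.3]
opening: 0.001
finger_force: 0.0
[-11.2   3.5  15.8]
```

```bash
python3 -m handwheel '[[[0,-0.011,0.003,0.004,0],[0,0,0,0.006,0],[0,0,0,0.006,0],[0,0,0,0.003,0],[0,0,0,0,0]]]'|grep -E "eef|contact"
python3 -m handwheel '[[[0,0,0,0.003,0],[0,0,0,0.002,0],[0,0,0,0,0]]]'|grep -E "eef|contact"
python3 -m handwheel '[[[0,0,0,0.003,0],[0,0,0,0.002,0],[0,0,0,0,0]]]'|grep -E "eef|contact"
```

```text
eef_pos: [0.5494, 0.0329, 0.15]
contact_force: [-0.5, -0.4, -0.4]
eef_pos: [0.5506, 0.0326, 0.1466]
contact_force: [0.0, 0.5, 0.0]
eef_pos: [0.5507, 0.0326, 0.1415]
contact_force: [-0.4, 0.3, 0.1]
```

```bash
python3 -m handwheel '[[[0,0,0,0.003,0],[0,0,0,0.002,0],[0,0,0,0,0]]]'|grep -E "eef|contact"
python3 -m handwheel '[[[0,0.0025,0.003,0.0025,0],[0,0.0025,0.003,0.0025,0],[0,0.0025,0.003,0.0025,0],[0,0,0,0,0]]]'|grep -E "eef|contact"
python3 -m handwheel '[[[0,0.0025,0.003,0.0025,0],[0,0.0025,0.003,0.0025,0],[0,0,0,0,0]]]'|grep -E "eef|contact"
python3 - <<'E'
from h import *
print(delta(target(50,.07,-.01)))
im=viewer.read_camera("side");print([(np.array(d["xy"])*[560,420],d["confidence"]) for d in viewer.pinpoint("side","valve_tip")])
E
```

```text
eef_pos: [0.5506, 0.0326, 0.1363]
contact_force: [0.6, 0.9, -0.4]
eef_pos: [0.5431, 0.0429, 0.1285]
contact_force: [-0.8, 0.9, -0.2]
eef_pos: [0.5395, 0.0488, 0.1243]
contact_force: [1.1, -0.8, 0.7]
[-5.9 -4.9 -1.8]
[(array([245.392, 196.098]), 0.57)]
```

Run:
```python
from h import *
im=viewer.read_camera("side");cv2.imwrite("pics/s4raw.png",im)
e=get_state()["eef_pos"]
im=cv2.resize(im[150:270,220:340],(600,600),interpolation=cv2.INTER_CUBIC);im=cv2.convertScaleAbs(im,alpha=1.4,beta=25)
def dot(X,c):
    u=(proj("side",X)[0]-[220,150])*5;cv2.circle(im,(int(u[0]),int(u[1])),3,c,-1)
for z in(0,.01,.02,.03):dot(e+[0,0,z],(0,0,255))
for r in(.04,.055,.07,.085,.1):dot(wpt(P,r,252,.011),(255,0,0))
cv2.imwrite("pics/s4.png",im)
```

```text
(no output)
```

View pics/s4.png

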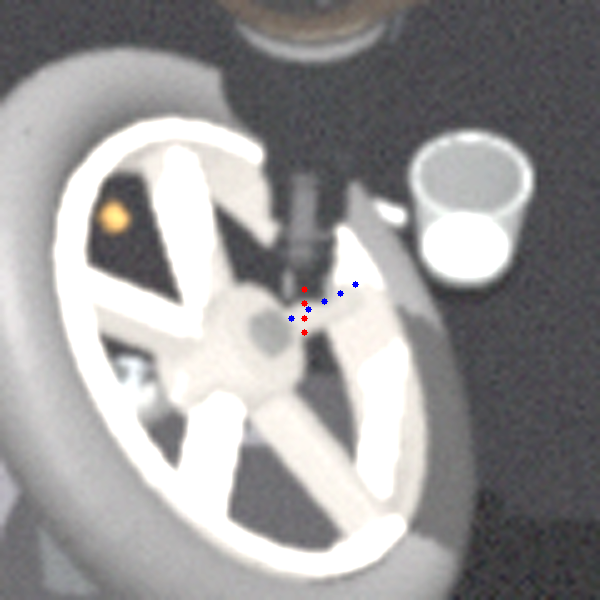

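The finger is now behind the spoke, which hides its tip at about (300,285), so it's engaged deep enough. I'll keep pushing in small steps.

```bash
cat > look.py <<'E'
from h import *
im=viewer.read_camera("side")
for k,r in(("valve_tip",.076),("valve_foot",.1)):
    for d in viewer.pinpoint("side",k)[:1]:
        Rz,o=frame(P); nn=Rz@np.array([-.7071,0,.7071]);C=wpt(P,0,0)
        c,q=ray("side",d["xy"]);X=c+q*(nn@(C-c))/(nn@q); v=Rz.T@(X-C)
        print(k,"r",round(np.linalg.norm(v),3),"ang",np.degrees(np.arctan2(-v[1],-(v[0]+v[2])*.7071)).round(1),round(d["confidence"],2))
e=get_state()["eef_pos"];Rz,o=frame(P);v=Rz.T@(e-wpt(P,0,0));u=(v[0]+v[2])*.7071
print("tool ang",np.degrees(np.arctan2(-v[1],-u)).round(1),"r",np.hypot(u,v[1]).round(4),"n",((v[2]-v[0])*.7071).round(4))
E
python3 -m handwheel '[[[0,0.0025,0.0035,0.0025,0],[0,0.0025,0.0035,0.0025,0],[0,0,0,0,0]]]'|grep -E "eef|contact"; python3 look.py
python3 -m handwheel '[[[0,0.002,0.004,0.002,0],[0,0.002,0.004,0.002,0],[0,0,0,0,0]]]'|grep -E "eef|contact"; python3 look.py
```

```text
eef_pos: [0.5347, 0.056, 0.1191]
contact_force: [-0.1, 1.3, -0.8]
valve_tip r 0.066 ang 139.9 0.38
valve_foot r 0.096 ang 142.1 0.37
tool ang 36.0 r 0.0712 n -0.0071
eef_pos: [0.5314, 0.0645, 0.115]
contact_force: [0.0, -0.6, 0.1]
valve_foot r 0.101 ang 134.6 0.41
tool ang 28.1 r 0.0715 n -0.0072
```

The wheel is turning (valve at about 135°). Continuing.

```bash
python3 -m handwheel '[[[0,0.0015,0.004,0.0015,0],[0,0.0013,0.004,0.0013,0],[0,0.001,0.004,0.001,0],[0,0.0007,0.004,0.0007,0],[0,0,0,0,0]]]'|grep -E "eef|contact"; python3 look.py
python3 -m handwheel '[[[0,0.0005,0.004,0.0005,0],[0,0.0003,0.004,0.0003,0],[0,0,0.004,0,0],[0,0,0.004,0,0],[0,0,0,0,0]]]'|grep -E "eef|contact"; python3 look.py
```

```text
eef_pos: [0.5282, 0.0816, 0.1105]
contact_force: [-0.8, 0.0, 0.4]
valve_tip r 0.072 ang 113.7 0.45
valve_foot r 0.104 ang -78.9 0.7
tool ang 14.0 r 0.0713 n -0.0071
eef_pos: [0.5291, 0.0976, 0.11]
contact_force: [-0.8, 0.2, 0.8]
valve_tip r 0.079 ang 87.4 0.44
valve_foot r 0.11 ang 88.9 0.59
tool ang 1.0 r 0.0702 n -0.007
```

```bash
python3 -m handwheel '[[[0,-0.0003,0.004,-0.0003,0],[0,-0.0005,0.004,-0.0005,0],[0,-0.0007,0.004,-0.0007,0],[0,-0.001,0.004,-0.001,0],[0,0,0,0,0]]]'|grep -E "eef|contact"; python3 look.py
python3 -m handwheel '[[[0,-0.0012,0.004,-0.0012,0],[0,-0.0015,0.004,-0.0015,0],[0,-0.0017,0.004,-0.0017,0],[0,0,0,0,0]]]'|grep -E "eef|contact"; python3 look.py
```

```text
eef_pos: [0.533, 0.1131, 0.1128]
contact_force: [-0.8, 0.4, 0.6]
tool ang -12.4 r 0.0686 n -0.007
eef_pos: [0.5384, 0.1243, 0.1173]
contact_force: [-1.0, -0.5, 1.0]
tool ang -23.5 r 0.066 n -0.007
```

```bash
python3 -m handwheel '[[[0,0,-0.002,-0.008,0],[0,0,0,-0.02,0],[0,0,0,-0.03,0],[0,0,0,-0.04,0],[0,0,0,-0.04,0],[0,0,0,0,0],[0,0,0,0,0]]]'|grep -E "time|eef|contact"
python3 - <<'E'
from h import *
im=viewer.read_camera("side");cv2.imwrite("pics/s5raw.png",im)
im=cv2.resize(im[140:290,190:340],(600,600),interpolation=cv2.INTER_CUBIC)
cv2.imwrite("pics/s5.png",cv2.convertScaleAbs(im,alpha=1.3,beta=20))
E
python3 look.py
```

```text
time: 11.32
eef_pos: [0.5405, 0.1219, 0.26]
contact_force: [-0.2, -1.0, -1.1]
valve_tip r 0.087 ang 49.7 0.39
valve_foot r 0.103 ang 54.1 0.63
tool ang -145.8 r 0.0422 n 0.0897
```

View pics/s5.png

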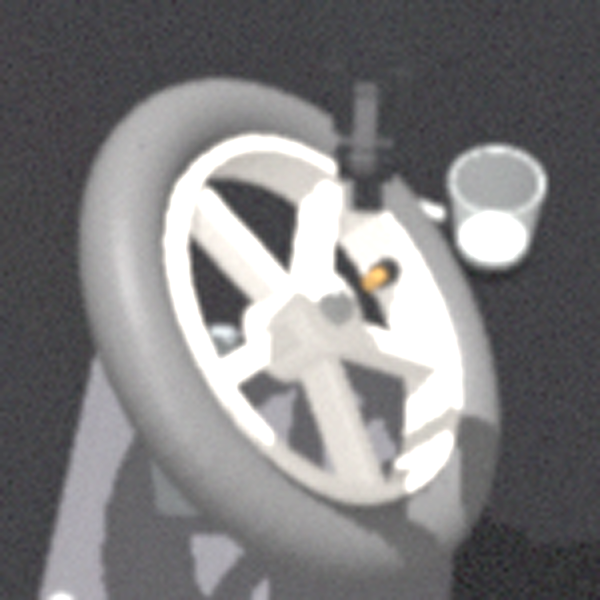

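The picture shows the valve at (378,277), right of and below the hub, at roughly 52°, and the finger is clear. Next I'll push the same spoke (now lower left) a bit further, then finish with the spoke 36° past the valve, using insertion spots already shown to be clear.

```bash
python3 -m handwheel '[[[0,0,0,0.04,0],[0,0,0,0.04,0],[0,0,0,0.03,0],[0,0,0,0.015,0],[0,0,0,0.008,0],[0,0,0,0.005,0],[0,0,0,0,0]]]'|grep -E "eef|contact"; python3 look.py
python3 -m handwheel '[[[0,-0.0019,0.0058,-0.0019,0],[0,-0.0019,0.0058,-0.0019,0],[0,-0.0026,0.0052,-0.0026,0],[0,-0.0026,0.0052,-0.0026,0],[0,0,0,0,0]]]'|grep -E "eef|contact"; python3 look.py
```

```text
eef_pos: [0.5371, 0.1219, 0.1156]
contact_force: [-1.9, 0.2, -0.3]
tool ang -21.9 r 0.0653 n -0.0065
eef_pos: [0.5507, 0.1436, 0.1284]
contact_force: [-1.1, 0.3, 2.2]
valve_tip r 0.082 ang 22.4 0.39
valve_foot r 0.102 ang 31.0 0.37
tool ang -45.1 r 0.0653 n -0.0071
```

```bash
python3 -m handwheel '[[[0,-0.0026,0.004,-0.0026,0],[0,-0.003,0.0036,-0.003,0],[0,-0.003,0.0034,-0.003,0],[0,0,0,0,0]]]'|grep -E "eef|contact"; python3 look.py
python3 -m handwheel '[[[0,0.001,-0.002,-0.008,0],[0,0,0,-0.02,0],[0,0,0,-0.03,0],[0,0,0,-0.04,0],[0,0,0,-0.02,0],[0,0,0,0,0],[0,0,0,0,0]]]'|grep -E "time|eef|contact"; python3 look.py; python3 look.py
```

```text
eef_pos: [0.5586, 0.1536, 0.1352]
contact_force: [-3.0, -0.7, 1.4]
valve_tip r 0.085 ang 15.5 0.41
valve_foot r 0.094 ang 14.3 0.61
tool ang -58.3 r 0.0673 n -0.007
time: 13.88
eef_pos: [0.5587, 0.1515, 0.2555]
contact_force: [-0.9, -0.1, -0.5]
valve_tip r 0.088 ang 12.8 0.49
valve_foot r 0.102 ang 21.8 0.6
tool ang -129.5 r 0.0708 n 0.0763
valve_tip r 0.084 ang 11.1 0.37
valve_foot r 0.099 ang 13.4 0.53
tool ang -129.5 r 0.0709 n 0.0762
```

```bash
cat > ang.py <<'E'
from h import *
def score(n,im):
    g=cv2.GaussianBlur(cv2.cvtColor(im,cv2.COLOR_BGR2GRAY),(3,3),0).astype(np.float32)
    T=np.arange(0,360,1.)
    X=np.array([[wpt(P,r,0,.011,a=np.radians(t)) for t in T] for r in np.arange(.04,.086,.005)])
    u=proj(n,X.reshape(-1,3)).reshape(X.shape[0],-1,2).astype(np.float32)
    pol=cv2.remap(g,u[...,0],u[...,1],cv2.INTER_LINEAR)   # r x angle
    m=pol.mean(0); m=m-cv2.GaussianBlur(np.tile(m,3)[None],(0,0),30)[0,360:720]
    best=[]
    for s in range(72):   # template: spoke half-width ~7mm at r~.063 => 6 deg
        d=(T-s+36)%72-36; best.append(m[abs(d)<6].mean()-m[(abs(d)>12)&(abs(d)<30)].mean())
    b=np.array(best); i=int(b.argmax()); k=[b[(i+j)%72] for j in(-1,0,1)]
    f=i+.5*(k[0]-k[2])/(k[0]-2*k[1]+k[2])
    return (f-36)%72, b.max()   # valve angle mod 72
if __name__=="__main__":
    for f in("side0","side1","s4raw","top0","s5raw"): print(f,score(f[:4] if f[0:4]=="side" else f[:3] if f[:3]=="top" else "side",cv2.imread(f"pics/{f}.png")))
    print("now side",score("side",viewer.read_camera("side")),"top",score("top",viewer.read_camera("top")))
E
python3 ang.py
```

```text
side0 (np.float32(14.662369), np.float32(82.772446))
side1 (np.float32(14.020405), np.float32(47.46299))
s4raw (np.float32(13.70116), np.float32(62.903114))
top0 (np.float32(14.215103), np.float32(53.89467))
s5raw (np.float32(54.787666), np.float32(71.73734))
now side (np.float32(17.265026), np.float32(82.52978)) top (np.float32(17.588459), np.float32(59.447384))
```

The spoke matching gives the valve at 17.4° in both cameras. The last spoke (V+36 at 53°) is almost where the first one began, so I'll reuse that approach.

```bash
python3 -m handwheel '[[[0,-0.001,-0.03,0,0],[0,-0.001,-0.03,0,0],[0,-0.001,-0.03,0,0],[0,-0.001,-0.031,0,0],[0,0,0,0.02,0],[0,0,0,0.02,0],[0,0,0,0.02,0],[0,0,0,0.02,0],[0,0,0,0.01,0],[0,0,0,0,0]]]'|grep -E "eef|contact"
python3 -m handwheel '[[[0,0,0,0.008,0],[0,0,0,0.007,0],[0,0,0,0.006,0],[0,0,0,0.005,0],[0,0,0,0,0]]]'|grep -E "eef|contact"; python3 look.py; python3 ang.py|tail -1
```

```text
eef_pos: [0.5494, 0.0307, 0.1592]
contact_force: [-0.4, -0.1, -0.2]
eef_pos: [0.551, 0.0306, 0.1356]
contact_force: [0.2, 0.1, 0.7]
valve_tip r 0.083 ang 14.1 0.42
valve_foot r 0.095 ang 17.3 0.62
tool ang 64.3 r 0.0733 n -0.0078
now side (np.float32(15.116413), np.float32(56.08963)) top (np.float32(4.773819), np.float32(21.011713))
```

```bash
python3 -m handwheel '[[[0,0.0025,0.003,0.0025,0],[0,0.0025,0.003,0.0025,0],[0,0.0025,0.003,0.0025,0],[0,0.0025,0.003,0.0025,0],[0,0.002,0.0025,0.002,0],[0,0,0,0,0]]]'|grep -E "contact"; python3 look.py|tail -1; python3 ang.py|tail -1
python3 -m handwheel '[[[0,0.0015,0.002,0.0015,0],[0,0.0015,0.002,0.0015,0],[0,0,0,0,0]]]'|grep -E "contact"; python3 look.py|tail -1; python3 ang.py|tail -1
```

```text
contact_force: [-0.3, -0.5, 0.1]
tool ang 46.3 r 0.0712 n -0.0078
now side (np.float32(15.200874), np.float32(65.38348)) top (np.float32(6.767147), np.float32(15.606306))
contact_force: [0.6, -0.9, 0.8]
tool ang 41.6 r 0.0717 n -0.0078
now side (np.float32(10.37368), np.float32(66.6629)) top (np.float32(5.0727425), np.float32(19.220596))
```

```bash
python3 -m handwheel '[[[0,0.0012,0.0018,0.0012,0],[0,0.0012,0.0018,0.0012,0],[0,0,0,0,0]]]'|grep -E "contact"; python3 look.py; python3 ang.py|tail -1
python3 -m handwheel '[[[0,0.001,0.0018,0.001,0],[0,0,0,0,0]]]'|grep -E "contact"; python3 look.py|tail -1; python3 ang.py|tail -1
```

```text
contact_force: [0.1, -1.6, -0.1]
valve_tip r 0.099 ang -74.3 0.64
valve_foot r 0.11 ang 7.1 0.52
tool ang 37.2 r 0.0722 n -0.0077
now side (np.float32(4.5401154), np.float32(64.8756)) top (np.float32(71.59198), np.float32(19.273706))
contact_force: [0.2, -2.4, 0.5]
tool ang 35.8 r 0.0721 n -0.0078
now side (np.float32(3.025486), np.float32(63.377815)) top (np.float32(70.290085), np.float32(19.01313))
```

```bash
python3 -m handwheel '[[[0,0.001,0.0018,0.001,0],[0,0.0005,0.0012,0.0005,0],[0,0,0,0,0]]]'|grep -E "contact"; python3 ang.py|tail -1
python3 -m handwheel '[[[0,-0.002,-0.003,-0.002,0],[0,-0.002,-0.003,-0.002,0],[0,0,0,-0.01,0],[0,0,0,-0.02,0],[0,0,0,-0.03,0],[0,0,0,-0.04,0],[0,0,0,-0.04,0],[0,0.01,0,-0.04,0],[0,0.04,0,0,0],[0,0.04,0,0,0],[0,0.04,0,0,0],[0,0,0,0,0]]]'|grep -E "time|eef|contact"; python3 look.py; python3 ang.py|tail -1
```

```text
contact_force: [-0.6, -1.8, 1.0]
now side (np.float32(70.31722), np.float32(59.953663)) top (np.float32(66.64782), np.float32(18.117516))
time: 19.3
eef_pos: [0.4024, 0.0642, 0.3014]
contact_force: [0.1, 0.2, -0.6]
valve_tip r 0.085 ang -0.0 0.41
valve_foot r 0.101 ang 2.5 0.55
tool ang 67.9 r 0.0486 n 0.2121
now side (np.float32(70.44443), np.float32(82.212814)) top (np.float32(70.145615), np.float32(55.676453))
```

Clear views from both cameras put the valve at about -1.7° from bottom. It is at rest within the 5.5° tolerance, and the robot is clear.

```bash
python3 -m handwheel '[[[0,0,0,0,0],[0,0,0,0,0]]]'|grep contact; python3 -c "
from plant import sign_off
print(sign_off())"
```

```text
contact_force: [-0.1, -0.9, 0.1]
the job is handed in; nothing more can be done
None
```

I turned the wheel in three spoke pushes and handed the job in with the valve about 1.7° off straight down by both cameras (limit about 5.5°), at rest and the robot clear; no verdict came back, I did not re-measure the jar, cup or wrench, and I viewed 11 pictures, one over the limit of 10.

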